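# Pack the section brush and lift the caddy

## Robot

A 6-joint arm with a two-finger parallel gripper is mounted at the origin on the work surface. World frame = base frame: x ahead of the robot, y to its left, z up, the work surface at z = 0. Lengths are in m, angles in rad, forces in N, time in s.
With the tool pointing down it reaches from about 0.4 to 0.925 m from the base axis. Payload 3.4 kg.
Tool frame: the origin (TCP) lies at the very end of the fingers, on their centre line; the grasp point (between the pads) lies 19 mm behind it; y points along the fingers, x is the direction in which the jaws open and shut, and the axes are right-handed (so a half turn about y gives the same grasp; the last joint's range is limited). The gripper opens to 85 mm and grips with 20 to 120 N. Pads are 22 mm wide; open, the fingers measure 114 mm over their backs; the gripper's body (76 mm by 85 mm) begins 54 mm behind the grasp point. The pads swing forward as they close: fully open they stand 13 mm farther back than shut.
Start: joints at [1.032, 0.307, 1.506, -0, 1.328, -0.073], TCP at [0.258, 0.514, 0.231] pointing down, gripper open.
Joint ranges: [-3.12, 3.12], [-1.05, 2.28], [0.14, 2.33], [-1.42, 4.57], [0.1, 2.73], [-2.68, 2.68]. Speed limits (rad/s): [2.57, 2.57, 3.14, 3.14, 3.14, 3.14].

## Interface

Orientations are given as a unit quaternion [w, x, y, z].
In Python, from station import ctrl gives the robot as it stands.
- The arm moves only by the tool apply_moves, never from a script. Its arguments are lists of equal length, an entry for each row: "linear": the shift along the world's x, y, z in units of 25 mm (1.0 is 25 mm), a list of three; "roll": the turn about the world's z in units of 6 degrees (1.0 is 6 degrees); "hand": the closure, from 0 (fully open) to 1 (shut). A call has 1 to 10 rows; each row is the pose to reach, as a shift and turn from the pose commanded when the call began; what a row does not reach only later rows make up. A row lasts 1/10 s, in which the tool goes at most 50 mm and 8.59 degrees, less where a joint would pass 70% of its speed; a pose out of reach is approached as far as the arm can. A call with a gripper value outside its range is refused whole. The fingers move at their own pace and stop on an object; "force" is the grip in N (left out, the last holds). Time passes only in rows, so rows that repeat a pose let the fingers close. It gives the time, the measured TCP pose, the force and the opening at its end, in the units of the state.
- ctrl.get_obs(): the state, without advancing time (a new reading comes with each control period).
- ctrl.camera(name): name is "scene" or "top" or "wrist"; returns a dict with "frame" (400x640x3 uint8, red, green, blue), "fx", "fy", "cx", "cy" (pixels), "origin" and "rotation" of the camera in the world. Camera axes: x right, y up, looking along -z (the intrinsics and any distortion apply to the point x, -y, -z); pixel columns grow to the right and rows downward; lengths in m; the calibration is good to about 2 mm. A picture is of the moment at which its call begins. There is no depth.
- ctrl.close_job(): hands the job in, once; it reports no verdict.
The state is a dict: "time": time; "joints": joint angles; "qvel": joint speeds; "joint_torque": joint torques, N m; "tool_pos": TCP position; "tool_rot": TCP orientation; "force": force on the tool from outside, world axes, zero at the start; "moment": the same for the moment, N m; "gripper_width": opening from 0.0 (shut) to 1.0 (fully open).
Only numpy, scipy, OpenCV 4.12 (cv2) and the standard library are available. Lean on these libraries where they do the work, as an engineer would, in place of code of your own. Each camera call takes 0.05 s, during which the arm holds its last target. There are 200 camera calls.

## Task

Take the brush out of its sloping stand, stand it bristles up in the red cup of the carrying caddy while the caddy is on the bench, and let go of the brush. Then take the caddy by its blue handle bar, lift it straight up about 10 cm off the bench, and finish while still holding it there, level and still, touching nothing else, with the brush, the jar and the slide box still in their places in it. Leave the bottle, cassettes, carton and dish where they are.

Things in the scene. Friction and masses are not known exactly. Their poses are not given: they have to be found in the camera images.
- brush: Loose white round brush with red bands, 20 to 45 g, 165 mm long: straight handle 14 mm across from 0 to 133 mm, brass collar to 147 mm, tan stiff bristle end 12 mm across to 165 mm. Origin: centre of the foot (the plain end); z runs along the brush from the foot to the bristles. It starts foot down in the sloping stand, leaning about 30 degrees (0.5 to 0.6 rad) from upright, with about 115 mm of it out of the tube.
- stand: Fixed brush stand: dark steel base 100 x 80 x 12 mm (x, y, z) with a sloping aluminium tube, 28 mm outside, 20 mm bore, 50 mm deep. Origin: centre of the underside; the tube leans 30 degrees from upright towards the stand's own -x, roughly towards the robot.
- stand_mouth (a point): Centre of the mouth of the stand's tube, 70 mm above the bench.
- caddy: Loose white tray, about 0.3 to 0.6 kg, 110 x 260 mm and 35 mm high (x, y, z), 4 mm walls and floor, with two dividers 25 mm high at y = -50 and +50 mm that carry two steel posts, 10 mm across, with the handle bar on top. Origin: centre of the underside; z up. The red cup stands in the +y compartment at y = +100 mm, the jar in the -y one, the slide box in the middle one. Its weight is centred within about 10 mm of the middle.
- cup_mouth (a point): Centre of the mouth of the red cup in the caddy: 34 mm outside, 26 mm bore, rim 70 mm and inner floor 9 mm above the caddy's underside. A brush in it may lean by about 0.2 rad.
- handle_bar (a point): Centre of the caddy's blue handle bar: 16 x 16 mm in section, 112 mm long along the caddy's y, this point 125 mm above the caddy's underside. 100 mm clear between the posts below it; nothing stands above it.
- jar: Loose amber jar with white cap, 36 mm across, 56 mm high, 60 g, standing in the caddy's -y compartment. Origin: centre of the underside; z up.
- slide_box: Loose yellow flat slide box 32 x 80 x 14 mm (x, y, z), 50 g, lying on the caddy's floor below the handle bar. Origin: centre of the underside.
- bottle: Loose white bottle, 60 mm across, 140 mm high, on the bench. Origin: centre of the underside. To be left alone.
- cassettes: Loose grey tray 90 x 60 mm with three coloured tissue cassettes, 19 mm high in all. Origin: centre of the underside. To be left alone.
- carton: Loose cardboard carton 120 x 80 x 70 mm. Origin: centre of the underside. To be left alone.
- dish: Loose round glass dish 90 mm across, 50 mm high. Origin: centre of the underside. To be left alone.
Things that resemble listed ones, but are neither listed nor needed, are in the scene too. Of the things that look like the slide_box, take the one that is farthest to the robot's right at the start.

How it is judged:
By the outcome, as a careful person would: the job done as asked, in the order asked, and still so for the second after the job is handed in, while the arm keeps its last pose, push and grip.
It also fails if it takes over 51 s, if anything falls off the work surface, if the arm or the gripper's body presses on something with over 40 N, if the wrist force passes 120 N, or if a joint passes its speed limit or range.

## Working session

There is one attempt and no reset: what is moved stays moved. The work goes in short steps, Python scripts to look and compute and a tool call to move; the robot and the scene stay as the last step left them, time stands still between calls to the robot, and variables do not carry over. Pictures are saved under pics/ and viewed, about 8 in all and at most 12, crops included, and the job is handed in when it is done.

Besides the shell and the picture viewer there is one more tool, called after "Request:" as name(argument=value, ...), one argument or row to a line, values as JSON. apply_moves: Moves the arm, as the interface text tells. Its arguments: {"type":"object","properties":{"linear":{"type":"array","items":{"type":"array","items":{"type":"number"}}},"roll":{"type":"array","items":{"type":"number"}},"hand":{"type":"array","items":{"type":"number"}},"force":{"type":"number"}},"required":["linear","roll","hand"]}

```bash
ls; mkdir -p pics; cat > h.py <<'E'
import numpy as np, cv2
from station import ctrl
def snap(n,f):
    c=ctrl.camera(n); cv2.imwrite(f'pics/{f}.png',c['frame'][:,:,::-1]); np.save(f'pics/{f}.npy',c,allow_pickle=True); return c
def load(f): return np.load(f'pics/{f}.npy',allow_pickle=True).item()
def ray(c,u,v):
    d=np.array([(u-c['cx'])/c['fx'],-(v-c['cy'])/c['fy'],-1.]); R=np.array(c['rotation'])
    if R.shape==(4,):
        from scipy.spatial.transform import Rotation as Q
        R=Q.from_quat([R[1],R[2],R[3],R[0]]).as_matrix()
    d=R@d; return np.array(c['origin']),d/np.linalg.norm(d)
def plane(c,u,v,z):
    o,d=ray(c,u,v); return o+d*(z-o[2])/d[2]
def tri(c1,p1,c2,p2):
    o1,d1=ray(c1,*p1);o2,d2=ray(c2,*p2)
    s=np.linalg.lstsq(np.c_[d1,-d2],o2-o1,rcond=None)[0]
    a,b=o1+s[0]*d1,o2+s[1]*d2; return (a+b)/2,np.linalg.norm(a-b)
E
python3 - <<'E'
from h import *
cs=[snap(n,n+'0') for n in('scene','top','wrist')]
for c in cs: print({k:v for k,v in c.items() if k!='frame'})
print(ctrl.get_obs())
E
```

```text
pics
{'fx': 420.6480601322382, 'fy': 420.6480601322382, 'cx': 315.51964962676294, 'cy': 200.97758100116198, 'origin': array([ 1.34700123, -0.05112671,  1.04275788]), 'rotation': array([0.69323903, 0.23860663, 0.22948892, 0.64017292])}
{'fx': 373.9018335344054, 'fy': 373.9018335344054, 'cx': 321.5615792630517, 'cy': 206.74998658290193, 'origin': array([ 4.17866065e-01, -4.56563666e-04,  1.38961808e+00]), 'rotation': array([-0.69825963, -0.03773687,  0.04011026,  0.71372304])}
{'fx': 278.4203601168747, 'fy': 278.4203601168747, 'cx': 322.8076020759616, 'cy': 201.57985375641877, 'origin': array([0.1892794 , 0.54796747, 0.37228707]), 'rotation': array([ 0.84110714, -0.12928221, -0.07885435,  0.51923682])}
{'time': 0.15, 'joints': array([ 1.03249485e+00,  3.07401685e-01,  1.50740272e+00,  2.83549568e-05,
        1.32833668e+00, -7.35242824e-02]), 'qvel': array([-6.58390112e-05, -3.79870015e-03, -4.53602109e-03,  2.87498537e-04,
        1.70141984e-03,  2.76712744e-04]), 'joint_torque': array([ 1.12356072e-03, -4.57972848e+01, -2.52218342e+01, -3.60975009e-04,
        8.44741648e-03, -5.42428651e-06]), 'tool_pos': array([0.25748408, 0.5135404 , 0.23058122]), 'tool_rot': array([-0.60146799,  0.60195583,  0.37091588, -0.37189629]), 'force': array([ 0.61767753, -0.10236022, -1.0867987 ]), 'moment': array([ 0.00576143, -0.07453785, -0.00995037]), 'gripper_width': 1.0033994473355976}
```

View pics/scene0.png

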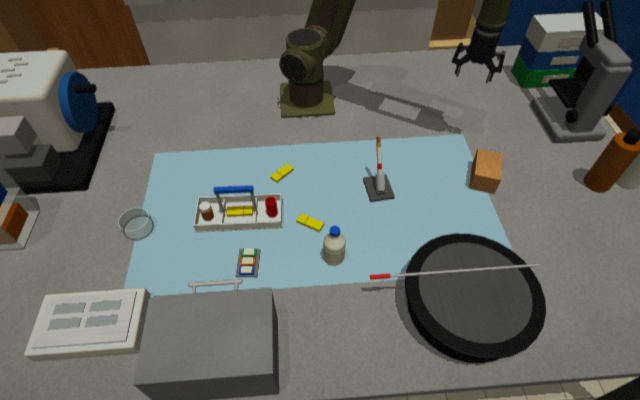

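View pics/top0.png

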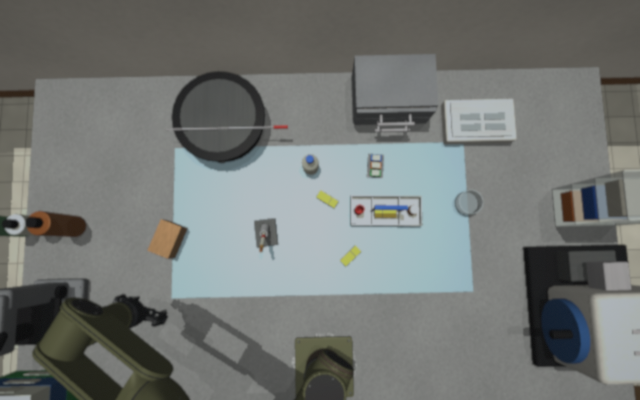

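Scene view: the caddy is at (238,210) with its red cup at (271,206), jar at (207,211) and blue bar at (236,189). The brush in its stand is at (380,165), leaning towards the robot. The top view shows the same layout: caddy (385,211), stand (265,233).
- **Brush look-alike:** the long white and red rod on the pan at (450,270). I choose the one in the stand, at (380,160).
- **Slide box look-alikes:** (282,173), (310,222) and the one in the caddy at (240,211). The caddy one is farthest to the robot's right.

Next is one close crop to check the choice.

```bash
python3 - <<'E'
from h import *
s=load('scene0')['frame'];t=load('top0')['frame']
def cr(f,x,y,w,h): return cv2.resize(f[y:y+h,x:x+w,::-1],(400,300),interpolation=cv2.INTER_CUBIC)
a=np.vstack([np.hstack([cr(s,340,130,100,75),cr(s,190,170,100,75)]),np.hstack([cr(t,230,205,80,60),cr(t,345,180,80,60)])])
cv2.imwrite('pics/crop1.png',a)
E
```

```text
(no output)
```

View pics/crop1.png

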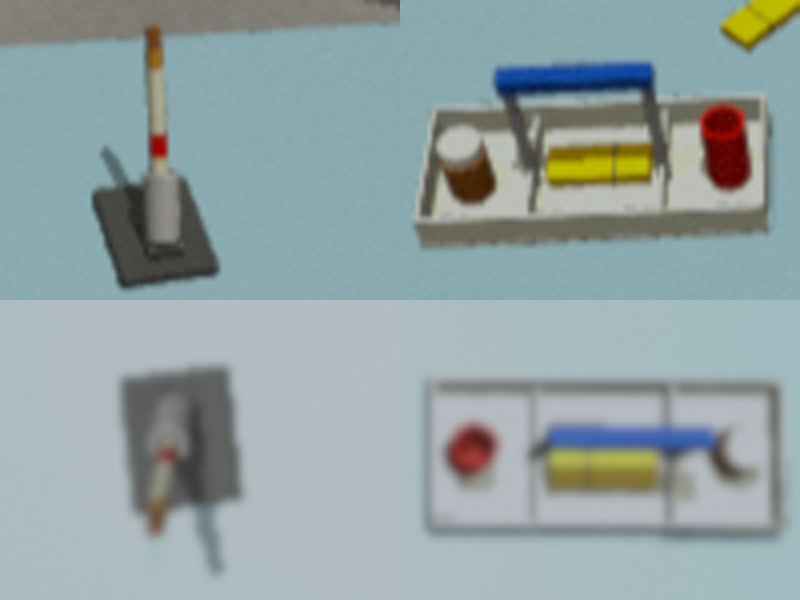

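```bash
python3 - <<'E'
from h import *
np.set_printoptions(precision=4,suppress=True)
s=load('scene0');t=load('top0')
for n,a,b in [('tip',(152,27),(155,232)),('band',(158,146),(167,154)),('mouth',(160,175),(168,135)),('barL(-y)',(97,74),(315,138)),('barR(+y)',(252,71),(147,137)),('cup',(322,118),(72,147))]:
    so,to=((340,130),(230,205)) if n in('tip','band','mouth') else ((190,170),(345,180))
    pa=((a[0]+.5)/4-.5+so[0],(a[1]+.5)/4-.5+so[1]);pb=((b[0]+.5)/5-.5+to[0],(b[1]+.5)/5-.5+to[1])
    p,e=tri(s,pa,t,pb);print(n,p,e)
    if n=='cup': print(plane(s,*pa,.07),plane(t,*pb,.07))
    if n[:3]=='bar': print(plane(s,*pa,.133),plane(t,*pb,.133))
# stand base & tray corners at top
for q in [(121,80),(228,68),(241,197),(135,212)]: print('base',plane(t,(q[0]+.5)/5-.5+230,(q[1]+.5)/5-.5+205,.012))
for q in [(25,82),(378,82),(378,230),(25,230)]: print('tray',plane(t,(q[0]+.5)/5-.5+345,(q[1]+.5)/5-.5+180,.035))
E
```

```text
tip [0.413  0.196  0.1665] 0.0018665859761434545
band [0.4661 0.1995 0.0914] 0.0018745069917406722
mouth [0.4801 0.201  0.0733] 0.0009889310942873706
barL(-y) [ 0.5488 -0.2951  0.1333] 0.0037870744134538567
[ 0.5489 -0.2933  0.133 ] [ 0.5489 -0.2971  0.133 ]
barR(+y) [ 0.5524 -0.1837  0.1295] 0.0005531706513926032
[ 0.5555 -0.183   0.133 ] [ 0.5521 -0.1835  0.133 ]
cup [ 0.5527 -0.139   0.0715] 3.6882513154849915e-05
[ 0.5514 -0.1392  0.07  ] [ 0.5528 -0.1392  0.07  ]
base [0.5242 0.2444 0.012 ]
base [0.5314 0.1654 0.012 ]
base [0.4363 0.1566 0.012 ]
base [0.4271 0.2343 0.012 ]
tray [ 0.6049 -0.1101  0.035 ]
tray [ 0.5993 -0.3683  0.035 ]
tray [ 0.4911 -0.3628  0.035 ]
tray [ 0.4967 -0.1068  0.035 ]
```

```bash
python3 - <<'E'
from h import *
from scipy.spatial.transform import Rotation as Q
q=ctrl.get_obs()['tool_rot'];R=Q.from_quat([*q[1:],q[0]]).as_matrix();print(R.round(3))
a=np.degrees(np.arctan2(R[1,0],R[0,0]));print('jaw az',a,'roll units to 95.0:',((95-a+90)%180-90)/6)
p=ctrl.get_obs()['tool_pos'];print((np.array([.4393,.1973,.205])-p)/.025)
E
```

```text
[[ 0.448 -0.001 -0.894]
 [ 0.894 -0.001  0.448]
 [-0.002 -1.     0.   ]]
jaw az 63.36984316845876 roll units to 95.0: 5.2716928052568734
[  7.27263692 -12.64961616  -1.02324884]
```

Request:
apply_moves(
  linear=[
    [1.5, -2.5, 0.3],
    [2.9, -5, 0.3],
    [4.4, -7.6, 0.3],
    [5.8, -10, 0],
    [7.27, -12.65, 0],
    [7.27, -12.65, 0],
    [7.27, -12.65, 0],
  ],
  roll=[1, 2, 3, 4, 5, 5.3, 5.3],
  hand=[0, 0, 0, 0, 0, 0, 0],
  force=20,
)

```text
time: 0.85
tool_pos: [0.4324, 0.209, 0.2316]
tool_rot: [-0.477, 0.477, 0.522, -0.522]
force: [0.8, 0.7, -0.1]
gripper_width: 0.996
```

```bash
python3 - <<'E'
from h import *
w=snap('wrist','w1');s=snap('scene','s1')['frame']
cv2.imwrite('pics/v1.png',np.hstack([cv2.resize(w['frame'][:,:,::-1],(480,300)),cv2.resize(s[110:215,330:440,::-1],(314,300),interpolation=cv2.INTER_CUBIC)]))
print({k:v for k,v in w.items() if k!='frame'},ctrl.get_obs()['tool_pos'])
E
```

```text
{'fx': 278.4203601168747, 'fy': 278.4203601168747, 'cx': 322.8076020759616, 'cy': 201.57985375641877, 'origin': array([0.35637614, 0.20213189, 0.37340972]), 'rotation': array([ 0.66639446, -0.10217011, -0.11191024,  0.73003821])} [0.43473732 0.20572174 0.23147442]
```

View pics/v1.png

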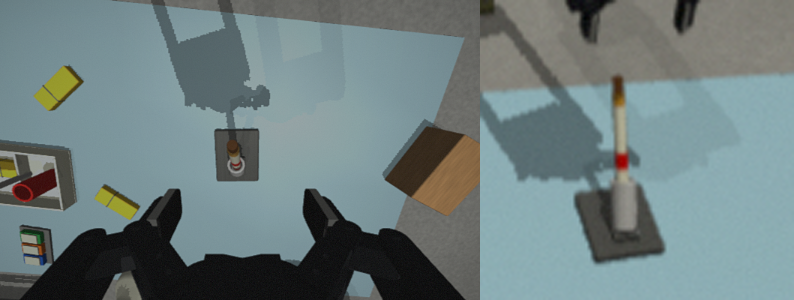

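Wrist view: the brush in its stand lies between the open fingers, with the tip at (233,143) and the mouth at (236,168). I'll check these rays against the estimates.

```bash
python3 - <<'E'
from h import *
w=load('w1');k=640/480
for q,z in [((233,143),.163),((236,168),.073)]: print(plane(w,q[0]*k,q[1]*k,z))
o=ctrl.get_obs();print(o['tool_pos'],(np.array([.4393,.1973,.111])-o['tool_pos'])/.025)
E
```

```text
[0.41411994 0.19786162 0.163     ]
[0.47832245 0.20377829 0.073     ]
[0.43473732 0.20572174 0.23147442] [ 0.18250707 -0.33686945 -4.81897661]
```

Request:
apply_moves(
  linear=[
    [0, 0.04, -1],
    [0, 0.04, -2],
    [0, 0.04, -3],
    [0, 0.04, -4],
    [0, 0.04, -4.8],
    [0, 0.04, -4.8],
    [0, 0.04, -4.8],
  ],
  roll=[0, 0, 0, 0, 0, 0, 0],
  hand=[0, 0, 0, 0, 0, 0, 0],
)

```text
time: 1.65
tool_pos: [0.4316, 0.2124, 0.1117]
tool_rot: [0.477, -0.477, -0.522, 0.522]
force: [0.3, -0.4, -0.3]
gripper_width: 1.0
```

Request:
apply_moves(
  linear=[
    [0, 0, 0],
    [0, 0, 0],
    [0, 0, 0],
    [0, 0, 0],
    [0, 0, 0],
    [0, 0, 0],
    [0, 0, 0],
    [0, 0, 0],
    [0, 0, 0],
    [0, 0, 0],
  ],
  roll=[0, 0, 0, 0, 0, 0, 0, 0, 0, 0],
  hand=[0.3, 0.6, 1, 1, 1, 1, 1, 1, 1, 1],
  force=30,
)

```text
time: 2.65
tool_pos: [0.4321, 0.2087, 0.1123]
tool_rot: [0.475, -0.478, -0.521, 0.524]
force: [0.5, -10.0, 7.0]
gripper_width: 0.17
```

Request:
apply_moves(
  linear=[
    [0, 0, 0],
    [0, 0, 0],
    [0, 0, 0],
    [0.25, -0.4, 0],
    [0.25, -0.4, 0],
    [0.25, -0.4, 0],
    [0.25, -0.4, 0],
  ],
  roll=[0, 0, 0, 0, 0, 0, 0],
  hand=[0.4, 0.4, 0.4, 0.4, 0.4, 0.4, 0.4],
)

```text
time: 3.35
tool_pos: [0.4383, 0.2019, 0.1116]
tool_rot: [0.477, -0.477, -0.522, 0.522]
force: [0.4, 0.1, 0.3]
gripper_width: 0.601
```

Request:
apply_moves(
  linear=[
    [0, 0, 0],
    [0, 0, 0],
    [0, 0, 0],
    [0, 0, 0],
    [0, 0, 0],
    [0, 0, 0],
    [0, 0, 0],
  ],
  roll=[0, 0, 0, 0, 0, 0, 0],
  hand=[0.7, 1, 1, 1, 1, 1, 1],
  force=30,
)

```text
time: 4.05
tool_pos: [0.4383, 0.202, 0.1118]
tool_rot: [-0.477, 0.477, 0.522, -0.522]
force: [0.7, 0.5, 1.2]
gripper_width: 0.15
```

```bash
python3 - <<'E'
from h import *
o=ctrl.get_obs();print(o)
E
```

```text
{'time': 4.05, 'joints': array([ 3.44224068e-01,  3.10950523e-01,  1.85762129e+00,  5.55254603e-05,
        9.72938688e-01, -1.31686620e+00]), 'qvel': array([-0.00115906, -0.0015179 ,  0.00146752, -0.00024133,  0.00210291,
       -0.00010341]), 'joint_torque': array([ 6.93093427e-02, -3.91378677e+01, -1.87213218e+01,  4.36712173e-02,
       -7.99085875e-02, -4.01431476e-03]), 'tool_pos': array([0.43828706, 0.20197236, 0.11176772]), 'tool_rot': array([-0.47693363,  0.47693209,  0.52208215, -0.52201563]), 'force': array([0.66251244, 0.53292796, 1.16358133]), 'moment': array([-0.0576582 ,  0.0367065 , -0.01005601]), 'gripper_width': 0.14961508990471528}
```

Request:
apply_moves(
  linear=[
    [-0.2, -0.02, 0.3],
    [-0.4, -0.04, 0.6],
    [-0.6, -0.06, 0.9],
    [-0.85, -0.08, 1.25],
    [-0.85, -0.08, 1.25],
    [-0.85, -0.08, 1.25],
  ],
  roll=[0, 0, 0, 0, 0, 0],
  hand=[1, 1, 1, 1, 1, 1],
)

```text
time: 4.65
tool_pos: [0.4171, 0.2, 0.1435]
tool_rot: [-0.477, 0.477, 0.523, -0.522]
force: [0.1, 1.2, -1.4]
gripper_width: 0.152
```

```bash
python3 - <<'E'
from h import *
s=snap('scene','s2')['frame'];t=snap('top','t2')['frame']
f=lambda a,x,y:cv2.resize(a[y:y+75,x:x+80,::-1],(400,375),interpolation=cv2.INTER_CUBIC)
cv2.imwrite('pics/v2.png',np.hstack([f(s,340,125),f(t,225,195)]))
print(ctrl.get_obs()['tool_pos'])
E
```

```text
[0.41705736 0.19996857 0.14297016]
```

View pics/v2.png

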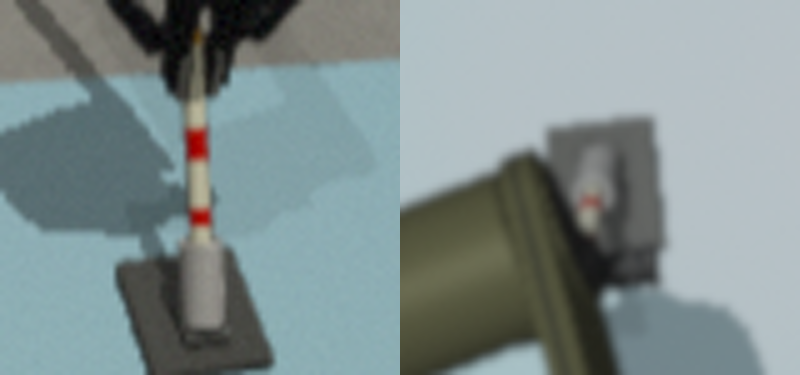

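The brush slid out along the tube by about 37 mm and its foot is still in the mouth. I'll pivot it upright against the fixed stand.

Request:
apply_moves(
  linear=[
    [0.24, 0.02, 0.14],
    [0.47, 0.04, 0.27],
    [0.97, 0.09, 0.48],
    [1.5, 0.13, 0.63],
    [2.03, 0.18, 0.72],
    [2.48, 0.22, 0.74],
    [2.65, 0.23, 0.74],
    [2.65, 0.23, 0.74],
  ],
  roll=[0, 0, 0, 0, 0, 0, 0, 0],
  hand=[1, 1, 1, 1, 1, 1, 1, 1],
  force=20,
)

```text
time: 5.55
tool_pos: [0.4848, 0.2059, 0.1614]
tool_rot: [-0.477, 0.477, 0.522, -0.521]
force: [-0.8, -0.1, -0.7]
gripper_width: 0.121
```

Request:
apply_moves(
  linear=[
    [0, 0, 0.3],
    [0, 0, 0.8],
    [0, 0, 1.6],
    [0, 0, 2.4],
    [0, 0, 2.4],
  ],
  roll=[0, 0, 0, 0, 0],
  hand=[1, 1, 1, 1, 1],
  force=30,
)

```text
time: 6.05
tool_pos: [0.4855, 0.2067, 0.2255]
tool_rot: [-0.475, 0.478, 0.525, -0.52]
force: [0.2, 0.8, -0.2]
gripper_width: 0.115
```

```bash
python3 - <<'E'
from h import *
s=snap('scene','s3')['frame'];w=snap('wrist','w3')['frame']
cv2.imwrite('pics/v3.png',np.hstack([cv2.resize(s[90:190,330:430,::-1],(400,400),interpolation=cv2.INTER_CUBIC),w[:,120:520,::-1]]))
print(ctrl.get_obs()['tool_pos'])
E
```

```text
[0.48355581 0.20593131 0.22252269]
```

View pics/v3.png

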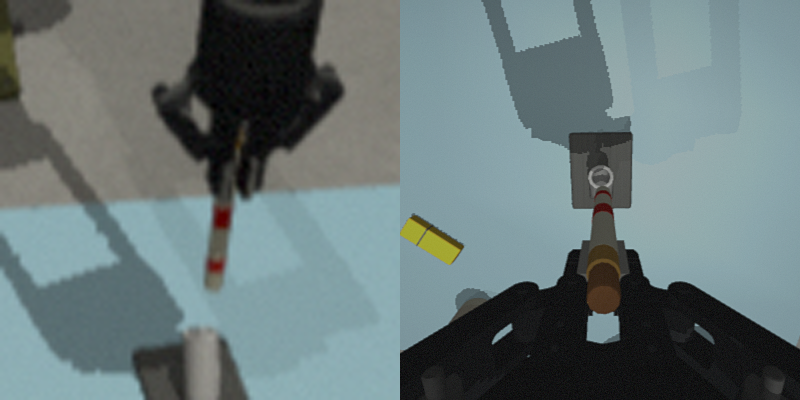

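The wrist view shows the brush between the pads, tip at crop (603,292) and foot near (601,188), clear of the stand. I'll triangulate its tilt.

```bash
python3 - <<'E'
from h import *
np.set_printoptions(precision=4,suppress=True)
s=load('s3');w=load('w3')
F,e=tri(s,(383.0,161.5),w,(321,188));T,e2=tri(s,(390.3,121.5),w,(323,296))
d=T-F;print(F,e,T,e2,np.linalg.norm(d),d/np.linalg.norm(d),ctrl.get_obs()['tool_pos'])
E
```

```text
[0.4737 0.2058 0.1193] 0.004268949412955589 [0.474  0.2078 0.2761] 0.005012228188677529 0.1567668172870288 [0.0021 0.0123 0.9999] [0.4836 0.2059 0.2225]
```

The brush is vertical with its foot at z ≈ 0.119. It sits about 10 mm off the pad centre, so I'll carry it gently to above the cup and turn the jaws across the caddy.

Request:
apply_moves(
  linear=[
    [0.03, -0.2, 0.1],
    [0.1, -0.6, 0.3],
    [0.22, -1.2, 0.5],
    [0.36, -1.9, 0.7],
    [0.5, -2.7, 0.9],
    [0.65, -3.5, 1],
    [0.8, -4.3, 1],
    [0.95, -5.1, 1],
    [1.1, -5.9, 1],
    [1.25, -6.7, 1],
  ],
  roll=[-0.2, -0.7, -1.4, -2.2, -3, -3.9, -4.8, -5.7, -6.6, -7.5],
  hand=[1, 1, 1, 1, 1, 1, 1, 1, 1, 1],
)

```text
time: 7.15
tool_pos: [0.5138, 0.037, 0.2454]
tool_rot: [0.641, -0.641, -0.297, 0.299]
force: [0.2, 0.1, -0.8]
gripper_width: 0.114
```

Request:
apply_moves(
  linear=[
    [0.15, -0.8, 0],
    [0.3, -1.6, 0],
    [0.45, -2.4, 0],
    [0.6, -3.2, 0],
    [0.75, -4, 0],
    [0.9, -4.8, 0],
    [1.05, -5.6, 0],
    [1.2, -6.3, 0],
    [1.3, -6.8, 0],
    [1.38, -7.2, 0],
  ],
  roll=[-0.9, -1.8, -2.7, -3.6, -4.5, -5.4, -6.3, -7.2, -8, -8.4],
  hand=[1, 1, 1, 1, 1, 1, 1, 1, 1, 1],
)

```text
time: 8.15
tool_pos: [0.5484, -0.1429, 0.2453]
tool_rot: [0.707, -0.707, 0.004, -0.002]
force: [-0.3, 0.6, 0.1]
gripper_width: 0.111
```

Request:
apply_moves(
  linear=[
    [0.03, -0.25, 0],
    [0.03, -0.25, 0],
    [0.03, -0.25, 0],
    [0.03, -0.25, 0],
  ],
  roll=[-0.3, -0.3, -0.3, -0.3],
  hand=[1, 1, 1, 1],
)

```text
time: 8.55
tool_pos: [0.5496, -0.1474, 0.2464]
tool_rot: [0.707, -0.707, 0.012, -0.012]
force: [-0.2, 0.6, -0.1]
gripper_width: 0.113
```

```bash
python3 - <<'E'
from h import *
s=snap('scene','s4')['frame'];w=snap('wrist','w4')['frame']
cv2.imwrite('pics/v4.png',np.hstack([cv2.resize(s[120:220,210:310,::-1],(400,400),interpolation=cv2.INTER_CUBIC),w[:,120:520,::-1]]))
o=ctrl.get_obs();print(o['tool_pos'],o['tool_rot'],o['joints'][5])
E
```

```text
[ 0.54967082 -0.14743851  0.24653989] [ 0.70705733 -0.70694786  0.01214503 -0.01213053] -0.30207171140984984
```

View pics/v4.png

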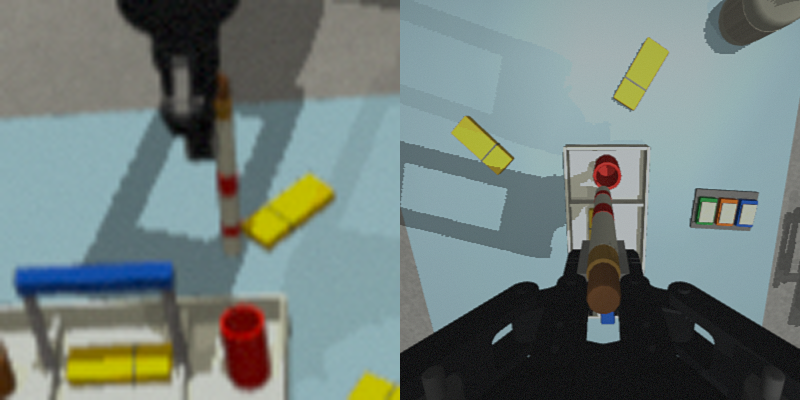

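```bash
python3 - <<'E'
from h import *
np.set_printoptions(precision=4,suppress=True)
s=load('s4');w=load('w4')
F,e=tri(s,(267.7,182.5),w,(323,188));T,e2=tri(s,(265,138),w,(323,295))
C,e3=tri(s,(270.4,200.2),w,(327,172))
d=T-F;print(F,e,T,e2,np.linalg.norm(d),d/np.linalg.norm(d));print(C,e3,plane(w,327,172,.07))
E
```

```text
[ 0.55   -0.1371  0.1426] 0.004052955129286992 [ 0.5499 -0.1277  0.312 ] 0.002486175023586047 0.16971197739406024 [-0.0005  0.055   0.9985]
[ 0.5549 -0.1369  0.0685] 0.0033368551530338873 [ 0.5551 -0.1349  0.07  ]
```

Foot is at (0.550, −0.137) and the cup mouth at about (0.554, −0.138). I'll shift +3 mm in x and lower in two stages.

Request:
apply_moves(
  linear=[
    [0.12, -0.02, -0.5],
    [0.13, -0.02, -1.2],
    [0.13, -0.02, -1.9],
    [0.13, -0.02, -2.6],
    [0.13, -0.02, -3.2],
    [0.13, -0.02, -3.6],
    [0.13, -0.02, -3.6],
    [0.13, -0.02, -3.6],
  ],
  roll=[0, 0, 0, 0, 0, 0, 0, 0],
  hand=[1, 1, 1, 1, 1, 1, 1, 1],
)

```text
time: 9.45
tool_pos: [0.5532, -0.1485, 0.1563]
tool_rot: [0.707, -0.707, 0.012, -0.012]
force: [-0.1, -0.1, 0.3]
gripper_width: 0.116
```

```bash
python3 - <<'E'
from h import *
s=snap('scene','s5')['frame'];w=snap('wrist','w5')['frame']
cv2.imwrite('pics/v5.png',np.hstack([cv2.resize(s[130:230,210:310,::-1],(400,400),interpolation=cv2.INTER_CUBIC),w[:,120:520,::-1]]))
o=ctrl.get_obs();print(o['tool_pos'],o['force'])
E
```

```text
[ 0.55376767 -0.14877215  0.15722673] [-0.17116662 -0.28072191 -1.03912462]
```

View pics/v5.png

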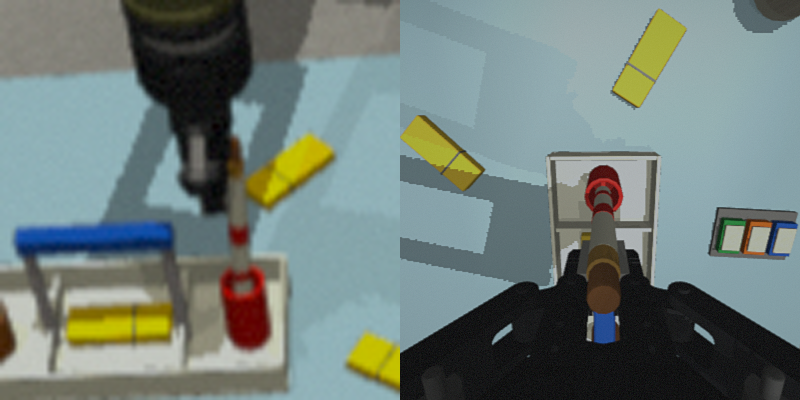

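The brush is inside the cup (cup mouth at crop (603,185) in the wrist view) with no contact force. I'll lower further, watching the force.

Request:
apply_moves(
  linear=[
    [0, 0, -0.4],
    [0, 0, -0.8],
    [0, 0, -1.2],
    [0, 0, -1.5],
    [0, 0, -1.5],
    [0, 0, -1.5],
  ],
  roll=[0, 0, 0, 0, 0, 0],
  hand=[1, 1, 1, 1, 1, 1],
)

```text
time: 10.15
tool_pos: [0.5529, -0.1485, 0.1185]
tool_rot: [0.707, -0.707, 0.013, -0.012]
force: [1.1, -0.5, 0.5]
gripper_width: 0.115
```

Release gently, then open and rise. The opening runs along x, clear of the bar.

Request:
apply_moves(
  linear=[
    [0, 0, 0],
    [0, 0, 0],
    [0, 0, 0],
    [0, 0, 0],
    [0, 0, 0],
    [0, 0, 0],
    [0, 0, 0],
    [0, 0, 0],
  ],
  roll=[0, 0, 0, 0, 0, 0, 0, 0],
  hand=[0.85, 0.8, 0.7, 0.6, 0.4, 0.4, 0.4, 0.4],
)

```text
time: 10.95
tool_pos: [0.553, -0.1486, 0.1189]
tool_rot: [0.707, -0.707, 0.013, -0.013]
force: [0.2, -0.4, 0.6]
gripper_width: 0.605
```

Request:
apply_moves(
  linear=[
    [0, 0, 0.4],
    [0, 0, 1],
    [0, 0, 2],
    [0, 0, 3],
    [0, 0, 4],
    [0, 0, 5],
    [0, 0, 5],
    [0, 0, 5],
  ],
  roll=[0, 0, 0, 0, 0, 0, 0, 0],
  hand=[0.4, 0.4, 0.4, 0.4, 0.4, 0.2, 0, 0],
)

```text
time: 11.75
tool_pos: [0.5533, -0.1486, 0.2448]
tool_rot: [-0.707, 0.707, -0.012, 0.013]
force: [0.1, 0.6, -0.4]
gripper_width: 1.003
```

```bash
python3 - <<'E'
from h import *
s=snap('scene','s6')['frame'];w=snap('wrist','w6')['frame']
cv2.imwrite('pics/v6.png',np.hstack([cv2.resize(s[130:230,190:290,::-1],(400,400),interpolation=cv2.INTER_CUBIC),w[:,120:520,::-1]]))
o=ctrl.get_obs();print(o['tool_pos'],o['force'],o['gripper_width'])
E
```

```text
[ 0.55215961 -0.14827316  0.24299711] [ 0.79237605 -0.25686282 -0.14085129] 1.0051520123490754
```

View pics/v6.png

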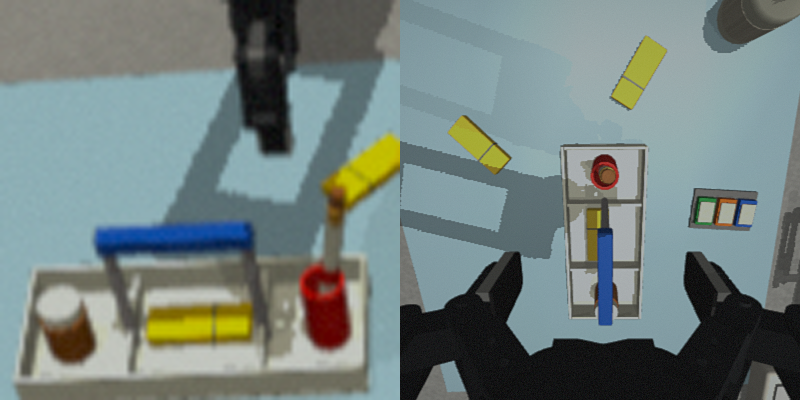

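The brush is standing in the cup and the jar and box are in place. The bar runs from (605,229) to (605,325) in the crop of the wrist view.

```bash
python3 - <<'E'
from h import *
np.set_printoptions(precision=4,suppress=True)
s=load('s6');w=load('w6')
hsv=cv2.cvtColor(w['frame'],cv2.COLOR_RGB2HSV);m=cv2.inRange(hsv,(105,120,40),(125,255,255))
m[:,420:]=0
ys,xs=np.nonzero(m);P=np.array([plane(w,x,y,.133) for x,y in zip(xs,ys)])
print(len(xs),P.min(0),P.max(0),P.mean(0));print(np.polyfit(P[:,1],P[:,0],1))
print(plane(s,233.6,188.9,.129)); print(ctrl.get_obs()['tool_pos'])
E
```

```text
1387 [ 0.5432 -0.2927  0.133 ] [ 0.5604 -0.1781  0.133 ] [ 0.5518 -0.2322  0.133 ]
[0.0316 0.5592]
[ 0.5531 -0.2377  0.129 ]
[ 0.5522 -0.1483  0.243 ]
```

Request:
apply_moves(
  linear=[
    [-0.02, -1, 0],
    [-0.02, -2, 0],
    [-0.02, -3, 0],
    [-0.02, -3.56, -0.5],
    [-0.02, -3.56, -1.5],
    [-0.02, -3.56, -2.5],
    [-0.02, -3.56, -3.5],
    [-0.02, -3.56, -4.5],
    [-0.02, -3.56, -5.2],
    [-0.02, -3.56, -5.6],
  ],
  roll=[0, 0, 0, 0, 0, 0, 0, 0, 0, 0],
  hand=[0, 0, 0, 0, 0, 0, 0, 0, 0, 0],
)

```text
time: 12.85
tool_pos: [0.5503, -0.2361, 0.1003]
tool_rot: [0.708, -0.706, 0.014, -0.011]
force: [0.3, 0.4, -0.8]
gripper_width: 0.999
```

Request:
apply_moves(
  linear=[
    [0, 0, 0],
    [0, 0, 0],
    [0, 0, 0],
    [0, 0, 0],
    [0, 0, 0],
    [0, 0, 0],
    [0, 0, 0],
    [0, 0, 0],
    [0, 0, 0],
  ],
  roll=[0, 0, 0, 0, 0, 0, 0, 0, 0],
  hand=[0, 0.3, 0.5, 0.7, 0.75, 0.8, 1, 1, 1],
  force=50,
)

```text
time: 13.75
tool_pos: [0.5516, -0.2377, 0.1045]
tool_rot: [-0.707, 0.707, -0.013, 0.012]
force: [-4.4, 0.2, 4.7]
gripper_width: 0.177
```

Bar held (0.177 × 85 ≈ 15 mm). Raise the grip for the off-centre load, then lift slowly.

Request:
apply_moves(
  linear=[
    [0, 0, 0],
    [0, 0, 0],
    [0, 0, 0.05],
    [0, 0, 0.15],
    [0, 0, 0.25],
    [0, 0, 0.4],
    [0, 0, 0.55],
    [0, 0, 0.7],
    [0, 0, 0.85],
    [0, 0, 1],
  ],
  roll=[0, 0, 0, 0, 0, 0, 0, 0, 0, 0],
  hand=[1, 1, 1, 1, 1, 1, 1, 1, 1, 1],
  force=100,
)

```text
time: 14.75
tool_pos: [0.5526, -0.2376, 0.1294]
tool_rot: [-0.707, 0.707, -0.012, 0.013]
force: [-1.2, 0.1, -7.2]
gripper_width: 0.169
```

```bash
python3 - <<'E'
from h import *
s=snap('scene','s7')['frame']
cv2.imwrite('pics/v7.png',cv2.resize(s[110:230,180:300,::-1],(500,500),interpolation=cv2.INTER_CUBIC))
o=ctrl.get_obs();print(o['tool_pos'],o['force'],o['moment'],o['gripper_width'])
E
```

```text
[ 0.55295351 -0.23777325  0.13006534] [-0.11800304 -0.95596392 -6.47016821] [0.03317901 0.00695139 0.00069428] 0.1643497731564511
```

View pics/v7.png

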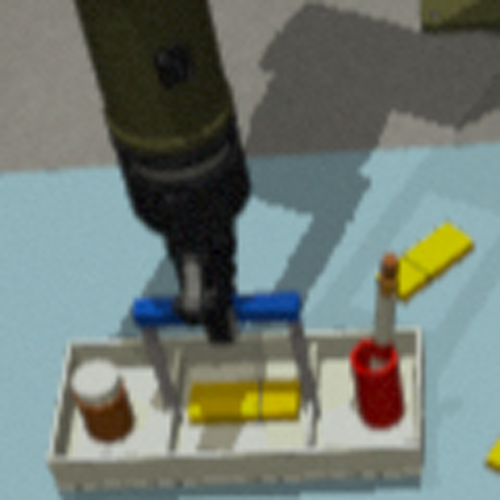

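The caddy is 25 mm up and level, with everything in place. The wrist load is 6.5 N and the moment is small. I'll finish the lift.

Request:
apply_moves(
  linear=[
    [0, 0, 0.15],
    [0, 0, 0.4],
    [0, 0, 0.75],
    [0, 0, 1.15],
    [0, 0, 1.55],
    [0, 0, 1.95],
    [0, 0, 2.35],
    [0, 0, 2.65],
    [0, 0, 2.88],
    [0, 0, 3],
  ],
  roll=[0, 0, 0, 0, 0, 0, 0, 0, 0, 0],
  hand=[1, 1, 1, 1, 1, 1, 1, 1, 1, 1],
)

```text
time: 15.8
tool_pos: [0.5527, -0.2377, 0.2047]
tool_rot: [-0.707, 0.707, -0.012, 0.013]
force: [0.6, -0.9, -6.9]
gripper_width: 0.168
```

Request:
apply_moves(
  linear=[
    [0, 0, 0],
    [0, 0, 0],
    [0, 0, 0],
    [0, 0, 0],
    [0, 0, 0],
    [0, 0, 0],
    [0, 0, 0],
    [0, 0, 0],
    [0, 0, 0],
    [0, 0, 0],
  ],
  roll=[0, 0, 0, 0, 0, 0, 0, 0, 0, 0],
  hand=[1, 1, 1, 1, 1, 1, 1, 1, 1, 1],
)

```text
time: 16.8
tool_pos: [0.5525, -0.2376, 0.204]
tool_rot: [0.707, -0.707, 0.013, -0.013]
force: [-0.4, -0.3, -6.3]
gripper_width: 0.167
```

```bash
python3 - <<'E'
from h import *
s=snap('scene','s8')['frame'];t=snap('top','t8')['frame']
cv2.imwrite('pics/v8.png',np.hstack([cv2.resize(s[90:220,170:300,::-1],(400,400),interpolation=cv2.INTER_CUBIC),cv2.resize(t[135:295,320:480,::-1],(400,400))]))
o=ctrl.get_obs();print(o['tool_pos'],o['force'],o['moment'],o['gripper_width'],abs(o['qvel']).max())
E
```

```text
[ 0.55252207 -0.23756864  0.20398242] [ 0.56281104 -0.79729971 -6.47874804] [-0.14689376  0.03993367  0.02072076] 0.16844960969535672 0.010030381065589868
```

View pics/v8.png

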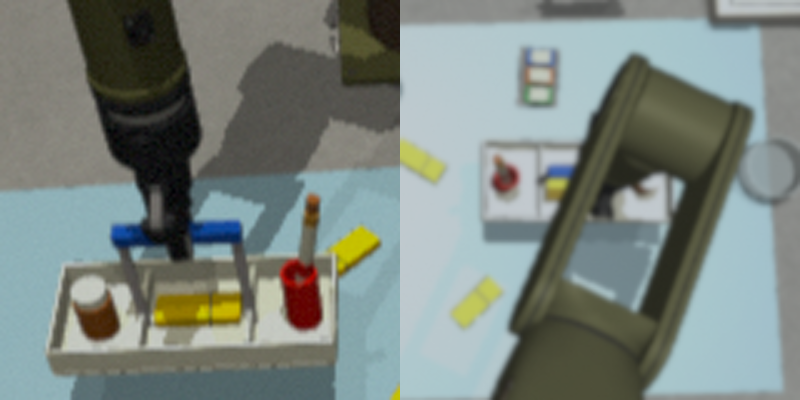

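The caddy is held about 10 cm up and level. The bar's slope in the image is unchanged from when the caddy stood on the bench, and the contents are in place.

```bash
python3 -c "
from station import ctrl
print(ctrl.close_job(), ctrl.get_obs()['tool_pos'])"
```

```text
the job is handed in; nothing more can be done
the job is handed in; nothing more can be done
```

I stood the brush bristles up in the red cup and let go, then lifted the caddy by its blue bar. I handed the job in at about 17 s, still holding the caddy. To get the brush upright, I drew it most of the way out of the tube and pivoted it against the fixed stand before lifting it clear.

**Last checks before handing in:**
- **Lift:** the tool rose from z = 0.1045 to 0.204 m, about 10 cm.
- **Level and still:** the bar's slope in the scene view matched its slope on the bench, and the fastest joint speed was 0.01 rad/s.
- **Load and grip:** the wrist carried about 6.5 N and the grip opening was steady at 0.168.
- **Contents:** the pictures showed the brush in the cup, and the jar and slide box in their places.
- **Other objects:** the cassettes and dish looked undisturbed in the last top view. I did not check the bottle and carton again at the end, but no move went near them.

**What went less well:**
- **First grasp:** it was about 10 mm off sideways and pushed on the brush with about 10 N. I reopened and centred it.
- **Pivot:** it left the brush about 10 mm off the pad centre, with the opening down to 0.115. It held until I released it in the cup.
- **Moment reading:** it rose from about 0.03 to 0.15 N m during the final lift, with no tilt visible in the pictures.

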